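# Turn the tool carousel to its empty hook and hang the nail tote on it

## Robot

A 6-joint arm with a two-finger parallel gripper is mounted at the origin on the work surface. World frame = base frame: x ahead of the robot, y to its left, z up, the work surface at z = 0. Lengths are in mm, angles in degrees, forces in N, time in s.
With the tool pointing down it reaches from about 300 to 875 mm from the base axis. Payload 4.2 kg.
Tool frame: the origin (TCP) lies on the centre line of the jaws, within the pads' length; the fingertips stand ahead of it and the grasp point (between the pads) lies 11 mm behind it (bot.tips_ahead is the z of the fingertips in the tool frame, in mm); z points along the fingers, y is the line along which they close (so a half turn about z gives the same grasp; the last joint's range is limited). The gripper opens to 85 mm and grips with 20 to 120 N. Pads are 22 mm wide; open, the fingers measure 114 mm over their backs; the gripper's body (76 mm by 85 mm) begins 54 mm behind the grasp point. The pads swing forward as they close: fully open they stand 13 mm farther back than shut.
Start: joints at [68.583, 18.312, 89.639, -0, 72.044, -1.146], TCP at [199.221, 539.403, 204.838] pointing down, gripper open.
Joint ranges: [-177.97, 177.97], [-48.28, 115.42], [12.27, 149.76], [-77.06, 257.06], [2.81, 150.46], [-146.56, 146.56]. Speed limits (degrees/s): [147.25, 147.25, 180, 180, 180, 180].

## Interface

Orientations are given as [roll, pitch, yaw] about the fixed x, y, z axes, in that order (R = Rz(yaw) Ry(pitch) Rx(roll)).
In Python, from bench import bot gives the robot as it stands. The module is installed in compiled form; this text tells all that it offers. Calls block until the motion is done:
- bot.move_pose(position, orientation): joint-space move of the TCP to a pose.
- bot.servo_line(position, v=150, orientation=None, threshold=None): straight line of the TCP; orientation=None keeps the orientation; v is the mean speed in mm/s. With threshold (N) it stops when the force on the tool has changed by that much, and returns True; else False.
- bot.move_j(angles): joint-space move.
- bot.grip(opening, grasp_force=None): opening from 0.0 (shut) to 1.0 (fully open); grasp_force is the grip in N (None keeps the last); returns when the fingers have stopped.
- bot.wait(seconds).
- bot.solve_ik(position, orientation): joint angles nearest the present ones, or None.
- bot.camera(name): name is "side" or "top" or "wrist"; returns a dict with "pixels" (420x560x3 uint8, blue, green, red), "camera_matrix" (3x3 intrinsics, pixels), "k1" (the pictures are not rectified: a ray, as slopes to the right and down, at radius r is drawn at 1 + k1 r^2 times it, then the intrinsics apply), "eye" and "orientation" of the camera in the world. Camera axes: x right, y down, z forward; pixel columns grow to the right and rows downward; lengths in mm; the calibration is good to about 2 mm. A picture is of the moment at which its call begins. There is no depth.
A pose or a line that the arm cannot do raises bot.PlanningError and nothing moves.
- bot.sign_off(): hands the job in; it is judged then, once.
Readings, each from a call of its own:
- bot.get_time_s(): time.
- bot.get_joints(): joint angles.
- bot.get_qd(): joint speeds.
- bot.get_joint_efforts(): joint torques, N m.
- bot.get_ee_pos(): TCP position.
- bot.get_tool_rot(): TCP orientation.
- bot.get_contact_force(): force on the tool from outside, world axes, zero at the start.
- bot.get_wrist_torque(): the same for the moment, N m.
- bot.get_finger_gap(): opening from 0.0 (shut) to 1.0 (fully open).
- bot.get_finger_force(): force on a finger pad.
Only numpy, scipy, OpenCV 4.12 (cv2) and the standard library are available. Lean on these libraries where they do the work, as an engineer would, in place of code of your own. Each camera call takes 0.05 s, during which the arm holds its last target. There are 200 camera calls.

## Task

First turn the tool carousel by its black crank knob until the empty hook points straight along the yellow pointer on its foot, and let go. Then pull the small wooden nail tote out of its bay by its red hanger, set it down upright on the stack of boards (feel for it: the stack's height varies) and let go; finally take it by its dark wooden handle and hang it by the hanger's window on the empty hook, so that it hangs free and upright with the hook still in line with the pointer. Leave the jar, the glue bottle and the yellow case where they are.

Things in the scene. Friction and masses are not known exactly. Their poses are not given: they have to be found in the camera images.
- stand: Fixed round dark steel foot of the carousel, 180 mm across. Origin: on the turning axis, at bench level. Its -x axis is the direction of the flat yellow pointer that sticks out of the foot (to 150 mm from the axis, 12 mm high). Its place and direction differ each time.
- carousel (a joint): Angle of the carousel about its vertical axis (rad, grows anticlockwise seen from above). 0: the empty hook points exactly along the yellow pointer. It starts between 0.9 and 2.4; stops at -3.1 and 3.1. It turns stiffly (0.1 Nm) and stays where it is left.
- drum_top (a point): Centre of the carousel's red top face, 260 mm above the bench, on the turning axis. The carousel is a square plywood drum, 110 x 110 mm, from 60 to 260 mm height, with a hook in the middle of each upright face. Three hooks hold tools that cannot come off (orange pliers, try square, rubber mallet; within 100 mm of the axis); the fourth is empty.
- knob (a point): Middle of the black crank knob on top of the drum: an upright round post, 26 mm across, from 260 to 310 mm above the bench, 40 mm off the axis, on the far side of the axis from the empty hook. This point is 290 mm above the bench.
- hook (a point): Empty steel hook: middle of the top face of its flat arm, 64 mm from the axis, 215 mm above the bench. Its -x axis points outward from the drum; z up. Arm 20 mm wide, 6 mm thick. Throat between drum face and upturned tip 18 mm (9 mm either side of this point); tip 6 mm thick, 20 mm wide, 14 mm above the arm. The drum face rises 45 mm above the arm.
- tote: Loose nail tote, 0.3 to 0.55 kg: open pale wooden box 110 mm long (x), 96 mm wide (y), 50 mm high, walls 6 mm, with a red hanger plate on its -x end and a dark handle inside. Origin: centre of its underside, z up. Hung up, the hanger plate is in the throat of the hook, its outer (-x) face towards the drum, and the box reaches outward.
- eye (a point): Middle of the underside of the bar above the window of the red hanger; in tote axes x -51, y 0, z 130 mm. It rests on the hook's arm when the tote hangs. The hanger plate is 8 mm thick (tote x -55 to -47), 70 mm wide (y), upright from the bottom to 148 mm height, with a window 46 mm wide between 86 and 130 mm height.
- handle (a point): Point to grip on the tote's dark handle, in tote axes x 7, y 0, z 74 mm. The handle is an upright board fixed in the box, 44 mm long (tote x -15 to 29), 16 mm thick (y -8 to 8), its top at 88 mm.
- bay: Fixed wooden bay, 140 mm wide (y), x -40 to 77 mm, open at its -x side only. Origin: at bench level; the tote starts within 4 mm of it, axes alike. Sides leave 8 mm. The roof (underside 96 mm, top 106 mm, x -25 to 65 mm) covers the tote's handle; the red hanger stands outside before it. The tote comes out only by sliding along the bay's -x axis (130 mm frees it).
- boards: Fixed stack of plywood boards, about 170 x 180 mm (x, y), the set-down place. Origin: centre of its top face, which lies 20 to 54 mm above the bench, differing each time.
- jar: Bystander: glass jar with white lid, 68 mm across, 85 mm high; origin centre of underside.
- glue: Bystander: white glue bottle with red cap, 48 mm across, 120 mm high; origin centre of underside.
- case: Bystander: yellow plastic case, 70 x 90 x 45 mm; origin centre of underside.
Not all that is in view belongs to the job. Leave any blue or grey look-alike of the tote alone.

How it is judged (in metres and radians):
On the way, in this order (a step that is already met when the one before it is completed fails the run):
1. the empty hook points along the yellow pointer (within 0.15 rad), at rest, the knob let go (value of joint carousel between -0.15 and 0.15 rad and velocity of joint carousel between -0.05 and 0.05 rad/s and contact force between the fingers and stand below 0.3 N), for 0.2 s.
2. the tote stands upright and still on the stack of boards, let go (contact force between tote and boards above 1 N and contact force between tote and the fingers below 0.3 N and angle between tote's own z axis and vertical below 0.12 rad and linear speed of tote below 0.03 m/s), for 0.2 s.
At the end, for the whole second after the job is handed in: The tote hangs at rest on the empty hook: the underside of the hanger's bar on the hook's arm (within 12 mm along the arm, 18 mm sideways, 10 mm in height of the seat), upright within 0.2 rad, let go, clear of the boards, and the hook within 0.3 rad of the yellow pointer (x of eye in the frame of hook between -0.012 and 0.012 m and y of eye in the frame of hook between -0.018 and 0.018 m and z of eye in the frame of hook between -0.01 and 0.01 m and value of joint carousel between -0.3 and 0.3 rad and angle between tote's own z axis and vertical below 0.2 rad and contact force between tote and stand above 1 N and contact force between tote and boards below 0.1 N and linear speed of tote below 0.03 m/s and contact force between tote and the fingers below 0.1 N); the robot touches nothing.
It fails at once if a bystander (jar, glue bottle or yellow case) is shifted by more than 25 mm (distance of any of jar, glue, case from where it was at the start of the episode above 0.025 m).
It fails at once if the tote is tipped over (more than 0.8 rad) (angle between tote's own z axis and vertical above 0.8 rad).
It also fails if it takes over 72 s, if anything falls off the work surface, if the arm or the gripper's body presses on something with over 40 N, if the wrist force passes 120 N, or if a joint passes its speed limit or range.

## Working session

There is one attempt and no reset: what is moved stays moved. The work goes in short steps, each a Python script; the robot and the scene stay as the last script left them, time stands still between calls to the robot, and variables do not carry over. Pictures are saved under pics/ and viewed, at most 10 in all, crops included, and the job is handed in when it is done.

```bash
mkdir -p pics && python3 - <<'E'
from bench import bot
import cv2
for n in ("top","side"):
    c=bot.camera(n); cv2.imwrite(f"pics/{n}0.png",c["pixels"]); print(n,c["camera_matrix"],c["k1"],c["eye"],c["orientation"])
print(bot.get_time_s(),bot.tips_ahead,bot.get_tool_rot())
E
```

```text
top [[508.66157903   0.         275.77312457]
 [  0.         508.66157903 196.7351347 ]
 [  0.           0.           1.        ]] -0.007678328759739874 [ 254.73280953   86.66193336 1744.04004169] [-170.76919768    1.27610531  -90.85416637]
side [[449.24721649   0.         279.97540181]
 [  0.         449.24721649 210.8386987 ]
 [  0.           0.           1.        ]] -0.05042803063243344 [ 122.06964689 -735.50791771 1250.29673099] [-139.29282779    0.14028906  -24.69271254]
0.1 8.0 [-1.79909020e+02 -2.53339522e-03  1.59730706e+02]
```

View pics/top0.png

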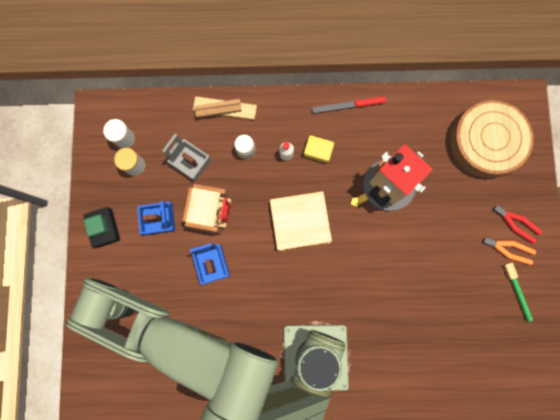

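View pics/side0.png

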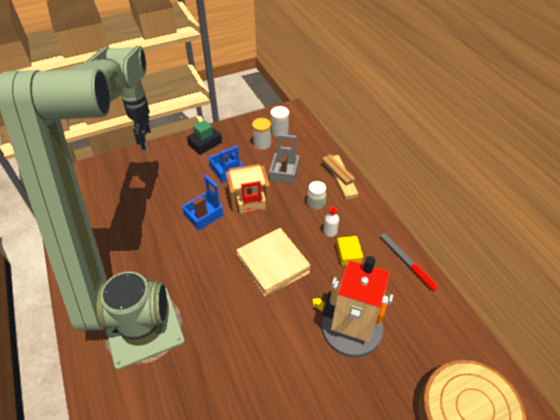

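The top view shows the red drum top at (406,170), the knob at (397,158) and the yellow pointer at (358,201). The boards are at (300,220). There are four tote-like things:
- Pale box in a wooden bay with a red hanger, (207,209)
- Blue look-alike, (155,218)
- Blue look-alike, (210,264)
- Grey look-alike, (187,158)

The pale one fits, because it has the red hanger and stands in a bay opening to image right (world -y). I'll confirm this in an enlarged crop and measure.

```bash
cat > h.py <<'E'
import numpy as np, cv2
from scipy.spatial.transform import Rotation as Rn
from bench import bot
class Cam:
    def __init__(s,n):
        c=bot.camera(n); s.im=c["pixels"]; s.K=np.array(c["camera_matrix"]); s.d=np.array([c["k1"],0,0,0.])
        s.eye=np.array(c["eye"]); s.R=Rn.from_euler("xyz",c["orientation"],degrees=True).as_matrix()
        s.hsv=cv2.cvtColor(s.im,cv2.COLOR_BGR2HSV)
    def rays(s,px):
        p=cv2.undistortPoints(np.array(px,float).reshape(-1,1,2),s.K,s.d).reshape(-1,2)
        return np.c_[p,np.ones(len(p))]@s.R.T
    def plane(s,px,z):
        r=s.rays(px); return s.eye+r*((z-s.eye[2])/r[:,2])[:,None]
    def proj(s,P):
        q=(np.array(P,float).reshape(-1,3)-s.eye)@s.R
        return cv2.projectPoints(q,np.zeros(3),np.zeros(3),s.K,s.d)[0].reshape(-1,2)
    def mask(s,lo,hi,roi):
        m=cv2.inRange(s.hsv,np.array(lo),np.array(hi))
        if lo[0]==0 and hi[0]<=10: m|=cv2.inRange(s.hsv,np.array([170,lo[1],lo[2]]),np.array([180,hi[1],hi[2]]))
        k=np.zeros_like(m); x0,y0,x1,y1=roi; k[y0:y1,x0:x1]=m[y0:y1,x0:x1]; return k
    def blobs(s,*a,minarea=8):
        m=s.mask(*a); n,l,st,ce=cv2.connectedComponentsWithStats(m)
        return sorted([(int(st[i,4]),ce[i],l==i) for i in range(1,n) if st[i,4]>=minarea],key=lambda b:-b[0])
def tri(ca,pa,cb,pb):
    a=ca.rays([pa])[0];b=cb.rays([pb])[0]
    t,_,_,_=np.linalg.lstsq(np.c_[a,-b],cb.eye-ca.eye,rcond=None)
    A=ca.eye+a*t[0];B=cb.eye+b*t[1]; return (A+B)/2,np.linalg.norm(A-B)
def crop(im,x0,y0,w,h,W=400,H=300): return cv2.resize(im[y0:y0+h,x0:x0+w],(W,H),interpolation=cv2.INTER_CUBIC)
E
python3 - <<'E'
from h import *
np.set_printoptions(precision=1,suppress=True)
T=Cam("top");S=Cam("side")
cv2.imwrite("pics/z1.png",np.vstack([np.hstack([crop(T.im,340,135,100,75),crop(S.im,300,245,120,90)]),np.hstack([crop(T.im,170,170,100,75),crop(S.im,200,145,100,75)])]))
def rep(nm,c,lo,hi,roi,z,mn=8):
    for a,ce,m in c.blobs(lo,hi,roi,minarea=mn)[:2]:
        ys,xs=np.nonzero(m); r=cv2.minAreaRect(np.c_[xs,ys].astype(np.float32)); 
        print(nm,a,ce,"P",c.plane([ce],z)[0],"\n box",c.plane(cv2.boxPoints(r),z)[:,:2].tolist() if 0 else c.plane(cv2.boxPoints(r),z)[:,:2].round(1).tolist())
red=((0,150,80),(8,255,255)); yel=((22,150,120),(35,255,255))
rep("drum T",T,*red,(360,135,440,215),260); rep("drum S",S,*red,(320,250,400,310),260)
rep("ptr T",T,*yel,(340,185,380,215),12,3); rep("ptr S",S,*yel,(300,285,340,320),12,3)
rep("hang T",T,*red,(190,185,250,240),148); rep("hang S",S,*red,(230,170,270,215),110)
pale=((12,30,180),(30,140,255))
rep("boards T",T,*pale,(262,185,340,255),37); rep("boards S",S,*pale,(230,220,315,300),37)
rep("roof T",T,*pale,(175,180,235,240),106); rep("roof S",S,*pale,(220,155,275,215),106)
E
```

```text
drum T 1335 [406.3 169.6] P [ 570.7 -272.5  260. ] 
 box [[573.4, -188.2], [658.2, -268.9], [571.9, -353.9], [488.6, -273.4]]
drum S 1547 [363.8 283.8] P [ 567.6 -274.   260. ] 
 box [[489.5, -270.4], [571.3, -185.8], [653.2, -270.7], [568.3, -348.7]]
ptr T 18 [355.7 200.4] P [ 518.8 -153.4   12. ] 
 box [[524.2, -138.7], [534.1, -155.8], [512.9, -167.3], [503.1, -150.3]]
ptr T 4 [351.8 203.2] P [ 509.3 -139.4   12. ] 
 box [[512.0, -135.3], [513.7, -137.0], [506.7, -143.6], [505.0, -141.8]]
ptr S 97 [317.9 303.3] P [ 513.3 -158.5   12. ] 
 box [[490.9, -149.7], [517.7, -130.7], [537.4, -165.0], [510.6, -183.3]]
hang T 196 [225.  210.5] P [473.5 280.2 148. ] 
 box [[442.8, 301.3], [518.7, 285.3], [511.8, 255.8], [436.0, 272.1]]
hang S 313 [251.1 192.8] P [472.9 274.2 110. ] 
 box [[454.2, 332.8], [524.5, 314.9], [494.2, 219.7], [427.0, 237.2]]
hang S 14 [247.5 210.4] P [431.3 204.4 110. ] 
 box [[427.7, 217.9], [439.9, 212.3], [431.6, 191.7], [419.5, 197.3]]
boards T 2897 [300.4 220.3] P [450.7  38.6  37. ] 
 box [[526.7, 143.6], [552.7, -43.9], [374.2, -65.7], [348.7, 118.6]]
boards S 2698 [273.6 260.1] P [448.3  30.6  37. ] 
 box [[349.9, 121.2], [559.0, 150.0], [543.8, -60.8], [351.7, -78.3]]
roof T 1161 [202.9 207. ] P [492.1 357.5 106. ] 
 box [[442.7, 419.7], [564.4, 397.0], [540.5, 289.2], [419.6, 313.0]]
roof T 22 [222.3 224.8] P [432.5 293.9 106. ] 
 box [[438.7, 307.9], [438.3, 285.2], [428.5, 285.2], [428.9, 307.9]]
roof S 512 [246.2 176.2] P [489.1 360.9 106. ] 
 box [[442.3, 412.2], [561.1, 392.9], [534.5, 297.4], [420.5, 317.1]]
roof S 12 [263.4 198.4] P [502.6 235.3 106. ] 
 box [[507.6, 250.6], [510.8, 249.2], [499.7, 223.5], [496.6, 224.9]]
```

View pics/z1.png

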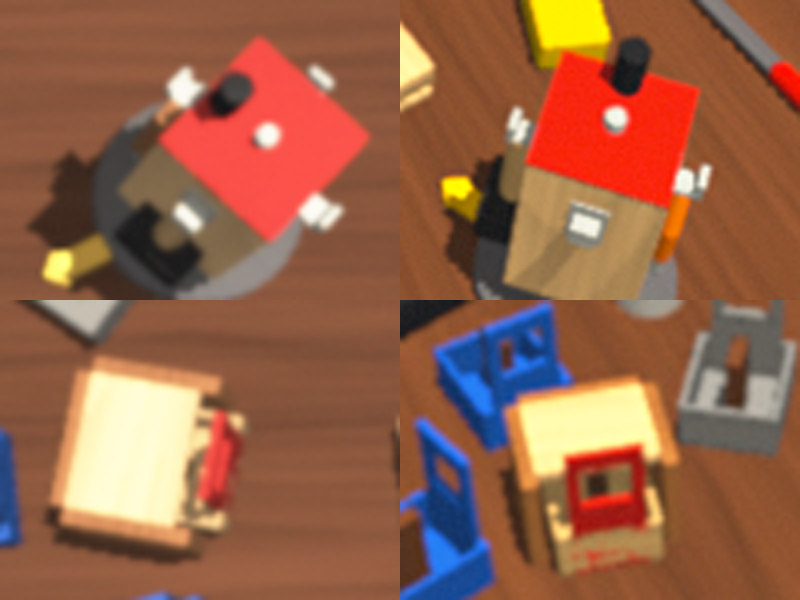

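The enlarged crop confirms the target. The bay at bottom left holds the tote with the red hanger, and the look-alikes are blue and grey without a bay. The empty hook is at top-view (419,187), opposite the knob. I'm measuring the drum axis as about (572,-270.5), the knob at 45° and the pointer at about 116°. I'll check the IK for the arc, then turn it.

```bash
cat >> h.py <<'E'
C=np.array([572,-270.5])
def pol(c,r,a): a=np.radians(a); return np.array([c[0]+r*np.cos(a),c[1]+r*np.sin(a)])
E
python3 - <<'E'
from h import *
np.set_printoptions(precision=1,suppress=True)
T=Cam("top")
# dark knob on the red face
for a,ce,m in T.blobs((0,0,0),(180,255,60),(385,148,410,172),minarea=10)[:2]:
    k=T.plane([ce],288)[0][:2]-C; print("knob",a,ce,k+C,np.hypot(*k),np.degrees(np.arctan2(k[1],k[0])))
for off in (0,180):
    for phi in (45,-10,-64):
        p=pol(C,40,phi); q=bot.solve_ik([*p,277],[180,0,phi+off]); print(off,phi,None if q is None else np.array(q))
E
```

```text
knob 26 [395.  160.2] [ 593.4 -234.4] 41.967844654837826 59.294093863159276
0 45 [-23.   23.3  71.8  -0.   84.9  22. ]
0 -10 [-25.4  25.7  67.9  -0.   86.3  74.6]
0 -64 [-28.5  25.   69.1  -0.   85.9 125.5]
180 45 None
180 -10 [ -25.4   25.7   67.9    0.    86.3 -105.4]
180 -64 [-28.5  25.   69.1   0.   85.9 -54.5]
```

```bash
python3 - <<'E'
from h import *
np.set_printoptions(precision=1,suppress=True)
bot.move_pose([*pol(C,40,47),375],[180,0,47])
W=Cam("wrist"); T=Cam("top")
print(bot.get_time_s(),W.eye,bot.get_ee_pos())
im=cv2.resize(W.im,(560,420)); cv2.imwrite("pics/w1.png",im)
print(W.proj([[*C,260],[*pol(C,40,47),260],[*pol(C,40,47),310]]))
E
```

```text
3.475 [ 654.8 -182.1  544.7] [ 599.5 -240.5  374.9]
[[280.8 232.4]
 [280.8 192. ]
 [280.7 209.9]]
```

View pics/w1.png

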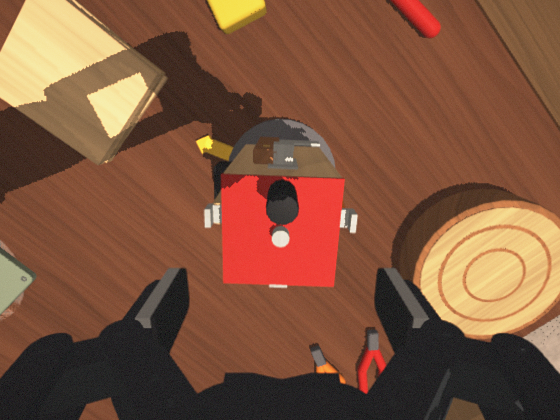

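The wrist view shows the knob top at (282,207), against a prediction of (281,210), so the axis and angle are good. The yellow pointer tip is at (197,142). I'll refine the pointer angle from this view, then grip and turn.

```bash
python3 - <<'E'
from h import *
np.set_printoptions(precision=1,suppress=True)
W=Cam("wrist")
a,ce,m=W.blobs((18,120,80),(35,255,255),(185,125,240,170))[0]
ys,xs=np.nonzero(m); P=W.plane(np.c_[xs,ys],12)[:,:2]-C
d=np.hypot(*P.T); an=np.degrees(np.arctan2(P[:,1],P[:,0])); tip=an[d>d.max()-6].mean()
print("ptr",a,ce,"mean",an.mean(),"tip",tip,d.max())
red=W.blobs((0,150,80),(8,255,255),(200,160,360,300))[0]
ys,xs=np.nonzero(red[2]); r=cv2.boxPoints(cv2.minAreaRect(np.c_[xs,ys].astype(np.float32))); Q=W.plane(r,260)[:,:2]
print("drum",Q.mean(0),[round(float(np.degrees(np.arctan2(*(Q[(i+1)%4]-Q[i])[::-1]))),1) for i in range(4)])
th=(an.mean()+tip)/2; phi0=47; phi1=th-180
print("final knob",phi1)
bot.servo_line([*pol(C,40,phi0),277],v=120)
bot.grip(0.0,40); print("gap",bot.get_finger_gap(),bot.get_finger_force(),bot.get_time_s())
n=8
for f in np.linspace(phi0,phi1,n+1)[1:]:
    bot.servo_line([*pol(C,40,f),277],v=60,orientation=[180,0,f])
print(bot.get_contact_force(),bot.get_time_s())
bot.grip(0.7)
bot.servo_line([*pol(C,40,phi1),380],v=200)
W=Cam("wrist"); cv2.imwrite("pics/w2.png",W.im); T=Cam("top");S=Cam("side")
cv2.imwrite("pics/z2.png",np.hstack([crop(T.im,340,135,100,75),crop(S.im,300,245,120,90)]))
red=W.blobs((0,150,80),(8,255,255),(150,100,400,320))[0]
ys,xs=np.nonzero(red[2]); r=cv2.boxPoints(cv2.minAreaRect(np.c_[xs,ys].astype(np.float32))); Q=W.plane(r,260)[:,:2]
print("drum",Q.mean(0),[round(float(np.degrees(np.arctan2(*(Q[(i+1)%4]-Q[i])[::-1]))),1) for i in range(4)],bot.get_time_s())
E
```

```text
ptr 530 [214.1 147.1] mean 114.53894110650957 tip 115.06465358861378 148.47301565009994
drum [ 571.1 -271.3] [41.8, -44.9, -131.4, 134.8]
final knob -65.19820265243833
gap 0.27169189351216566 39.115097522735596 5.0917
[-7.3  4.2  6.7] 8.225
drum [ 570.6 -269.3] [-69.7, -156.4, 117.1, 23.4] 9.4833
```

View pics/w2.png

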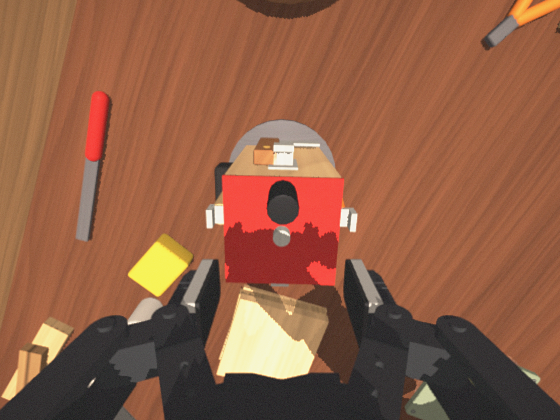

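The hook is now at about 113.6° and the pointer at about 114.8°. In the wrist view the drum is square at (283,230) with the knob free at (283,203). Next I'll hover over the red hanger and measure it from close by.

```bash
python3 - <<'E'
from h import *
np.set_printoptions(precision=1,suppress=True)
bot.move_pose([480,285,250],[180,0,167.7])
W=Cam("wrist"); cv2.imwrite("pics/w3.png",W.im)
print(bot.get_time_s(),bot.get_joints(),W.eye,bot.get_ee_pos())
for a,ce,m in W.blobs((0,140,60),(8,255,255),(0,0,560,420),minarea=100)[:3]:
    ys,xs=np.nonzero(m); r=cv2.boxPoints(cv2.minAreaRect(np.c_[xs,ys].astype(np.float32)))
    print(a,ce,r.tolist(),W.plane(r,148)[:,:2].tolist())
E
```

```text
12.1083 [ 29.5  15.4  87.3  -0.   77.3 -48.2] [401.1 301.1 419.9] [480.4 284.7 250.1]
936 [286.5 187.7] [[279.0888977050781, 137.15365600585938], [290.7233581542969, 136.95306396484375], [292.3765563964844, 232.83834838867188], [280.7420959472656, 233.0389404296875]] [[431.1274129891066, 292.4426534469419], [433.0266856447334, 301.8520497243826], [517.3374720696754, 285.6908194014901], [515.2634568219682, 275.3130084208633]]
290 [152.9 387.6] [[141.47059631347656, 379.88238525390625], [157.7058868408203, 375.82354736328125], [162.7058868408203, 395.82354736328125], [146.47059631347656, 399.88238525390625]] [[649.0757393871412, 93.79028640117923], [647.7201173612353, 112.33068864772744], [675.0966407294168, 108.648860911083], [676.5941026953896, 89.64450635258333]]
```

View pics/w3.png

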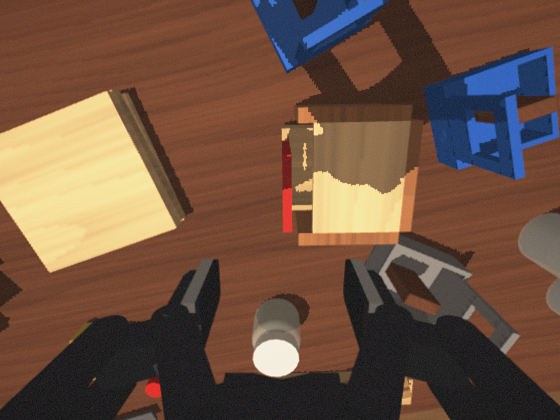

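The wrist view shows the jar at (276,345) and the boards at (90,180). The hanger's top bar lies at cols 280-290, rows 150-233, which puts the plate centre near (481,287) with tote +x at about 78.3°. I'll grip the hanger bar, pull, lift and carry it to the boards, then feel for the stack.

```bash
python3 - <<'E'
from h import *
np.set_printoptions(precision=2,suppress=True)
a=78.3; p0=np.array([481,287.])
bot.grip(0.42,100)
bot.servo_line([*p0,170],v=150,orientation=[180,0,a+90])
print("hit on way",bot.servo_line([*p0,127],v=80,threshold=6),bot.get_ee_pos())
bot.grip(0.0,100); print("gap",bot.get_finger_gap(),bot.get_finger_force(),bot.get_contact_force(),bot.get_time_s())
p1=pol(p0,-116,a)
bot.servo_line([*p1,127],v=80); print("pulled",bot.get_contact_force(),bot.get_finger_gap())
f0=bot.get_contact_force()
bot.servo_line([*p1,235],v=100); print("lifted",np.array(bot.get_contact_force())-f0,bot.get_wrist_torque(),bot.get_finger_gap(),bot.get_time_s())
T=Cam("top");S=Cam("side"); W=Cam("wrist")
cv2.imwrite("pics/z3.png",np.hstack([crop(T.im,180,160,140,105),crop(S.im,190,140,140,105)]))
E
```

```text
hit on way False [481.34 287.19 127.37]
gap 0.0009807906586599166 0.0 [ 0.18 -0.31 -0.5 ] 14.2667
pulled [ 0.7  -1.36  0.55] 0.004094483755174523
lifted [ 0.06  0.91 -0.11] [ 0.03 -0.    0.03] 0.0012525775354853355 17.1
```

View pics/z3.png

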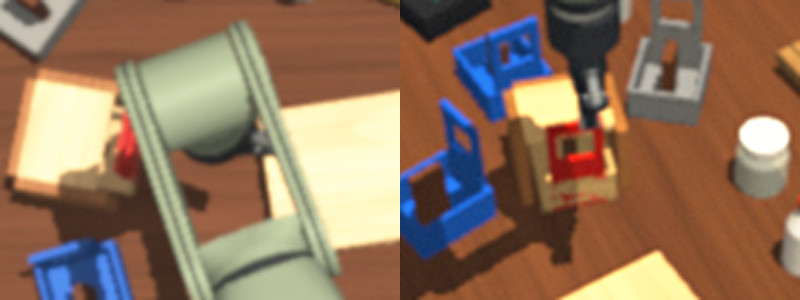

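The gripper shut on nothing and the tote is still in the bay. In the crop the hanger stands at (125,140) left and (575,150) right. I'll check where the hanger really is by triangulating its corners.

```bash
python3 - <<'E'
from h import *
np.set_printoptions(precision=1,suppress=True)
bot.grip(0.42,100)
bot.move_pose([440,225,290],[180,0,168.3])
T=Cam("top");S=Cam("side");W=Cam("wrist")
print("t",bot.get_time_s(),"W eye",W.eye)
a=np.radians(78.3); X=np.array([np.cos(a),np.sin(a),0]);Y=np.array([-X[1],X[0],0]); e=np.array([481,287,0.])
pts=[e+Y*s*35+X*dx+[0,0,z] for z in (148,86) for s in (1,-1) for dx in (-4,4)]
tiles=[]
for n,c,roi,w in (("T",T,(190,180,250,240),(185,170,80,60)),("S",S,(225,165,275,225),(220,160,60,45)),("W",W,(0,0,560,300),None)):
    b=c.blobs((0,140,60),(8,255,255),roi,minarea=20)
    pp=c.proj(pts); print(n,[(x[0],x[1]) for x in b[:3]],"\n pred148",pp[:4].tolist())
    for x in b[:1]:
        ys,xs=np.nonzero(x[2]); print(" extreme L/R/T/B",[(int(xs[i]),int(ys[i])) for i in (xs.argmin(),xs.argmax(),ys.argmin(),ys.argmax())], cv2.boxPoints(cv2.minAreaRect(np.c_[xs,ys].astype(np.float32))).round(1).tolist())
    if w is None:
        m=pp.mean(0).astype(int); x0=int(np.clip(m[0]-80,0,400)); y0=int(np.clip(m[1]-60,0,300)); w=(x0,y0,160,120)
    im=crop(c.im,*w); s=np.array([400/w[2],300/w[3]])
    for i,q in enumerate(pp): cv2.circle(im,tuple(((q+.5-w[:2])*s).astype(int)),3,(0,255,0) if i<4 else (255,255,0),1)
    tiles.append(im)
cv2.imwrite("pics/z4.png",np.vstack([np.hstack(tiles[:2]),np.hstack([tiles[2],crop(W.im,0,0,560,420)])]))
E
```

```text
t 18.2417 W eye [360.4 240.1 459. ]
T [] 
 pred148 [[221.82162726165294, 219.17053572774665], [219.35460023796222, 218.7041108242648], [226.31095850966807, 197.70792402963184], [223.85902191305289, 197.2502199751255]]
S [(309, array([251.1, 192.7]))] 
 pred148 [[241.4170769735316, 184.49924322561097], [241.02042874623285, 182.8618066813275], [261.5270227742782, 181.15971093062325], [261.0661075074653, 179.54364675153641]]
 extreme L/R/T/B [(241, 185), (261, 187), (258, 181), (244, 203)] [[240.5, 182.60000610351562], [260.3999938964844, 180.8000030517578], [262.29998779296875, 201.6999969482422], [242.39999389648438, 203.5]]
W [(1831, array([344.4, 197.2]))] 
 pred148 [[349.7953626959501, 176.85981830145033], [357.975101969319, 176.85096690948512], [345.4054327401768, 242.0867530980226], [353.0517629504877, 242.09392474586053]]
 extreme L/R/T/B [(328, 183), (359, 175), (330, 154), (347, 242)] [[324.5, 240.60000610351562], [329.79998779296875, 153.89999389648438], [360.70001220703125, 155.8000030517578], [355.3999938964844, 242.5]]
```

View pics/z4.png

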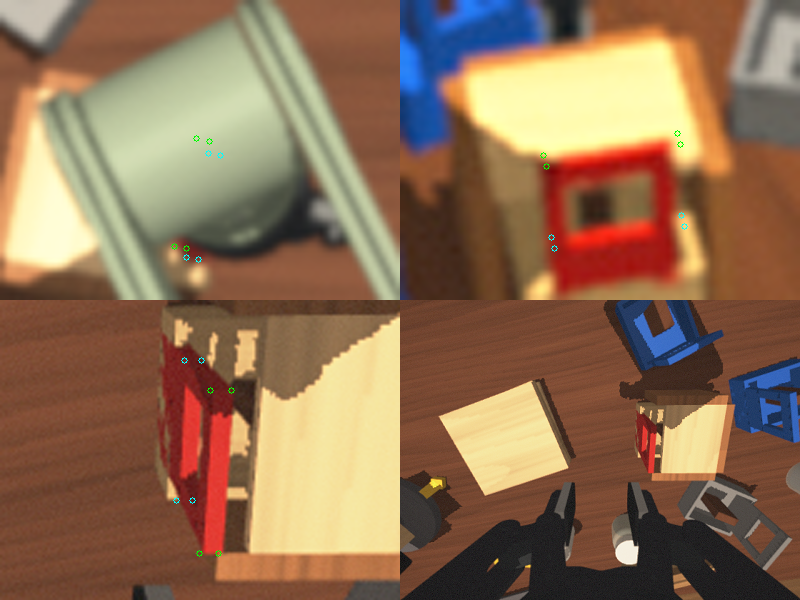

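The wrist tile shows the hanger's top face where I predicted it, within 2-3 mm, so the lateral aim was right. The pads, which swing forward when shut, must have closed through the window below the bar. I'll retry higher, continuing only if the grip is real.

```bash
python3 - <<'E'
from h import *
np.set_printoptions(precision=2,suppress=True)
a=78.3; p0=np.array([481,287.])
bot.move_pose([*p0,180],[180,0,a+90])
for z in (141,148):
    print("hit",bot.servo_line([*p0,z],v=100,threshold=8))
    bot.grip(0.0,100); g=bot.get_finger_gap(); print(z,"gap",g,bot.get_finger_force(),bot.get_contact_force(),bot.get_time_s())
    if bot.get_finger_force()>20: break
    bot.grip(0.42)
else: raise SystemExit
f0=np.array(bot.get_contact_force())
p1=pol(p0,-116,a)
bot.servo_line([*p1,z],v=80); print("pulled",bot.get_contact_force(),bot.get_finger_gap())
bot.servo_line([*p1,z+110],v=100); print("lifted",np.array(bot.get_contact_force())-f0,bot.get_wrist_torque(),bot.get_finger_gap(),bot.get_time_s())
S=Cam("side"); W=Cam("wrist")
cv2.imwrite("pics/z5.png",np.hstack([crop(W.im,0,0,560,420),crop(S.im,190,120,160,120)]))
E
```

```text
hit False
141 gap -0.00023270735952412428 0.0 [-0.01  0.65  0.54] 19.8083
hit False
148 gap -0.0007078472325953324 0.0 [-0.55  0.68  0.29] 20.925
```

```bash
python3 - <<'E'
from h import *
np.set_printoptions(precision=1,suppress=True)
p=np.array(bot.get_ee_pos()); print(p,bot.get_tool_rot(),bot.get_finger_gap())
W=Cam("wrist");S=Cam("side")
bot.grip(0.0,40); W2=Cam("wrist"); S2=Cam("side"); bot.grip(0.42)
q=[p+[0,0,d] for d in (-8,0,11)]
print("proj W",W.proj(q).tolist(),"S",S.proj(q).tolist())
def mk(c,w):
    im=crop(c.im,*w)
    for u in c.proj(q): cv2.circle(im,tuple(((u+.5-w[:2])*[400/w[2],300/w[3]]).astype(int)),3,(0,255,0),1)
    return im
ww=(180,140,240,180); sw=(220,145,72,54)
cv2.imwrite("pics/z6.png",np.vstack([np.hstack([mk(W,ww),mk(S,sw)]),np.hstack([mk(W2,ww),mk(S2,sw)])]))
E
```

```text
[481. 287. 148.] [-180.    -0.   168.3] 0.41847752543567923
proj W [[283.225981389449, 239.76060232040336], [283.29600017624233, 245.54774949572902], [283.4021849818201, 254.32144967124498]] S [[251.40135024676795, 183.64425846355874], [251.28377990462846, 182.0158705776943], [251.12067345473773, 179.75597660015885]]
```

View pics/z6.png

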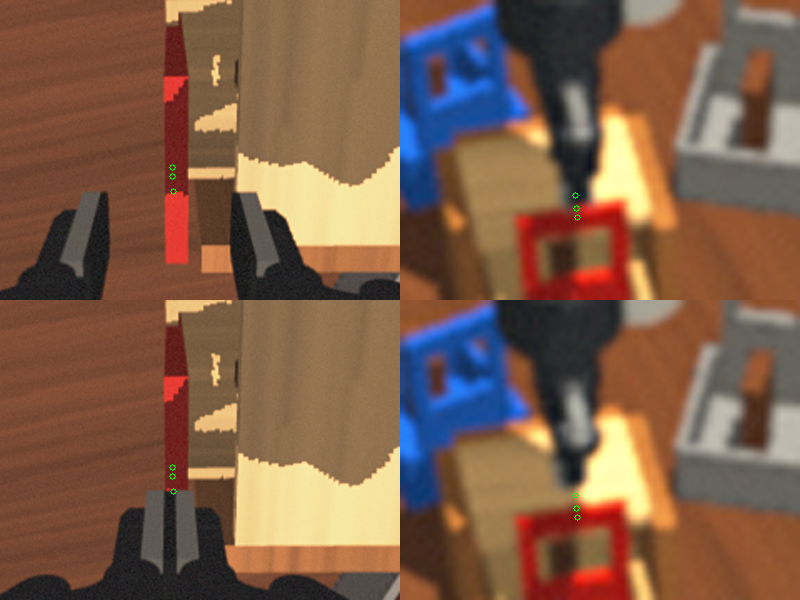

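The tiles show the real fingertips about 20-25 mm higher than the stated TCP geometry (closed tips at (568,485) against predicted (576,517)). All three closures were therefore just above the bar. The plate sits about 3 mm to the right of the jaw centre. I'll correct both, touch nothing below the roof level, and grip at TCP z 95.

```bash
python3 - <<'E'
from h import *
np.set_printoptions(precision=2,suppress=True)
a=78.3; p0=pol([481,287.],2.5,a)
bot.grip(0.32)
bot.servo_line([*p0,148],v=60)
z=95
print("hit",bot.servo_line([*p0,z],v=60,threshold=8),bot.get_ee_pos())
bot.grip(0.0,100); print("gap",bot.get_finger_gap(),bot.get_finger_force(),bot.get_contact_force(),bot.get_time_s())
if bot.get_finger_force()<20: raise SystemExit
z=bot.get_ee_pos()[2]
f0=np.array(bot.get_contact_force())
p1=pol(p0,-116,a)
bot.servo_line([*p1,z],v=80); print("pulled",bot.get_contact_force(),bot.get_finger_gap())
bot.servo_line([*p1,z+110],v=100); print("lifted",np.array(bot.get_contact_force())-f0,bot.get_wrist_torque(),bot.get_finger_gap(),bot.get_time_s())
S=Cam("side"); b=S.blobs((0,140,60),(8,255,255),(180,100,320,260),minarea=30); print([(x[0],x[1]) for x in b[:2]],S.proj([[*p1,z+150]]))
cv2.imwrite("pics/z7.png",crop(S.im,190,120,160,120))
E
```

```text
hit False [481.83 289.64  95.38]
gap 0.0720202621849113 98.15088272094727 [-1.46 -0.98  3.38] 24.275
pulled [0.52 3.37 4.01] 0.0728679938695629
lifted [ 1.29  1.16 -7.54] [-0.22  0.01  0.03] 0.07257706349424015 27.125
[(464, array([256.32, 200.76]))] [[256.42 185.49]]
```

Gripped (gap 0.072, 98 N) and lifted, with about 4 N of weight. Now carrying it to the boards, turning it to the hook's direction and feeling down.

```bash
python3 - <<'E'
from h import *
np.set_printoptions(precision=2,suppress=True)
b=114.2; B=np.array([450,36.]); p=pol(B,-51,b)
bot.servo_line([*p,205],v=130,orientation=[180,0,b+90-360])
bot.servo_line([*p,158],v=100); bot.wait(0.2)
f0=np.array(bot.get_contact_force())
hit=bot.servo_line([*p,105],v=35,threshold=2.5); z1=bot.get_ee_pos()[2]; print("touch",hit,z1,np.array(bot.get_contact_force())-f0,bot.get_time_s())
hit=bot.servo_line([*p,z1-8],v=25,threshold=6); z2=bot.get_ee_pos()[2]; print("press",hit,z2,np.array(bot.get_contact_force())-f0,bot.get_wrist_torque())
bot.grip(0.3); print(bot.get_contact_force(),bot.get_ee_pos())
bot.wait(0.3)
bot.servo_line([*p,z2+110],v=200)
W=Cam("wrist");T=Cam("top");S=Cam("side"); print(bot.get_time_s())
cv2.imwrite("pics/z8.png",np.hstack([crop(W.im,0,0,560,420),crop(S.im,230,170,120,90)]))
E
```

```text
touch True 140.58861763135104 [ 1.23 -0.14  7.91] 30.2833
press True 140.57013632613706 [-0.17 -0.22 10.08] [-0.01  0.12  0.  ]
[ 0.01 -0.75  0.8 ] [470.69 -11.1  139.71]
31.9667
```

View pics/z8.png

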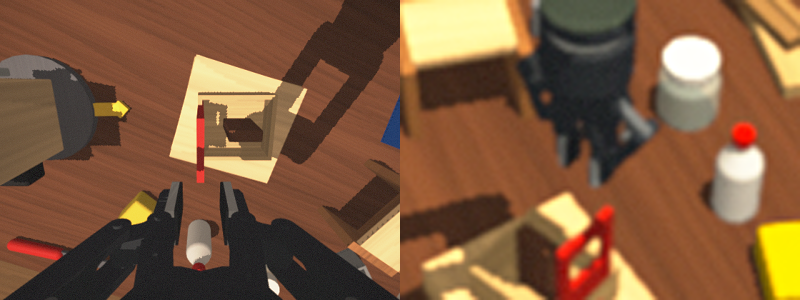

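In the picture the tote stands upright on the boards in both tiles. Its hanger is at (200,145) on the left and (590,245) on the right, with the handle at (243,128), and it is let go. The stack's top is about 45 mm high. Next I'll check the hanger's offset and the drum numerically, then grip the handle and lift.

```bash
python3 - <<'E'
from h import *
np.set_printoptions(precision=1,suppress=True)
b=114.2; B=np.array([450,36.]); p=pol(B,-51,b); base=45.2
W=Cam("wrist"); T=Cam("top")
m=W.blobs((0,140,60),(8,255,255),(200,80,360,300),minarea=80)[0]; ys,xs=np.nonzero(m[2])
bot_=[xs[ys>ys.max()-2].mean(),ys.max()]
u=pol([0,0],1,b); v=pol([0,0],1,b+90)
q=W.plane([bot_],base+148)[0][:2]-p; print("plate end: along x",q@u,"along y (expect -35)",q@v, m[0],bot_)
r=T.blobs((0,150,80),(8,255,255),(360,135,440,215))[0]; ys,xs=np.nonzero(r[2]); Q=T.plane(cv2.boxPoints(cv2.minAreaRect(np.c_[xs,ys].astype(np.float32))),260)[:,:2]
print("drum",Q.mean(0),[round(float(np.degrees(np.arctan2(*(Q[(i+1)%4]-Q[i])[::-1]))),1) for i in range(4)])
h=pol(p,63,b)+v*np.clip(q@v+35,-6,6)
bot.grip(0.55)
bot.move_pose([*h,150],[180,0,b])
print("hit",bot.servo_line([*h,base+35],v=90,threshold=6),bot.get_ee_pos())
bot.grip(0.0,110); print("gap",bot.get_finger_gap(),bot.get_finger_force(),bot.get_contact_force(),bot.get_time_s())
E
```

```text
plate end: along x -1.6724255066075795 along y (expect -35) -34.36123618543531 1177 [np.float64(280.2608695652174), np.int64(257)]
drum [ 572.4 -271.8] [-64.2, -157.2, 115.5, 23.5]
hit False [445.   46.7  80.6]
gap 0.16513988705170224 107.61890172958374 [-1.5 -1.3  4.8] 35.225
```

The handle is gripped (gap 0.165, 108 N) and the drum is at 114.4°. Next: lift, thread the window over the hook tip, feel for the drum face, back off and lower.

```bash
python3 - <<'E'
from h import *
np.set_printoptions(precision=2,suppress=True)
b=114.2; C=np.array([571.4,-270.5]); off=63
z0=bot.get_ee_pos()[2]-45.2   # TCP height above tote base
xy=bot.get_ee_pos()[:2]
bot.servo_line([*xy,z0+111],v=100)
print("lift",bot.get_contact_force(),bot.get_wrist_torque(),bot.get_finger_gap())
bot.servo_line([*pol(C,off+110,b),z0+111],v=120)
W=Cam("wrist");S=Cam("side");cv2.imwrite("pics/s9.png",S.im)
print("in0",bot.servo_line([*pol(C,off+72,b),z0+111],v=40,threshold=4),bot.get_ee_pos())
bot.wait(0.2); f0=np.array(bot.get_contact_force())
hit=bot.servo_line([*pol(C,off+54,b),z0+111],v=20,threshold=3)
e=np.array(bot.get_ee_pos()); print("feel",hit,"eye radius",np.dot(e[:2]-C,pol([0,0],1,b))-off,np.array(bot.get_contact_force())-f0,bot.get_time_s())
E
```

```text
lift [ 0.32 -0.4  -4.73] [ 0.08  0.02 -0.05] 0.16816309261583046
in0 False [ 515.92 -147.16  146.69]
feel True eye radius 62.04479719654398 [-0.29 -0.51 -0.1 ] 39.6083
```

```bash
python3 - <<'E'
from h import *
np.set_printoptions(precision=2,suppress=True)
b=114.2; C=np.array([571.4,-270.5]); off=63; u=pol([0,0],1,b)
z=bot.get_ee_pos()[2]
bot.wait(0.2); f0=np.array(bot.get_contact_force())
hit=bot.servo_line([*pol(C,off+53,b),z],v=15,threshold=5); f1=np.array(bot.get_contact_force())
bot.wait(0.2); e=np.array(bot.get_ee_pos()); print("feel",hit,"eye radius",(e[:2]-C)@u-off,f1-f0,np.array(bot.get_contact_force())-f0,bot.get_time_s())
W=Cam("wrist");T=Cam("top");S=Cam("side")
for c,n in ((W,"w"),(T,"t"),(S,"s")): cv2.imwrite(f"pics/{n}10.png",c.im)
E
```

```text
feel True eye radius 63.12079831433972 [-1.86  0.37  0.9 ] [-0.93  0.33  0.12] 40.3417
```

Drum contact is at nominal radius ~62.5 (expected 59, so about 3.5 mm bias). Backing off 4.3 mm puts the plate mid-throat. Then I'll lower with feeling. A seat should come after ~26 mm, and landing on the tip would come after ~12 mm.

```bash
python3 - <<'E'
from h import *
np.set_printoptions(precision=2,suppress=True)
b=114.2; C=np.array([571.4,-270.5]); off=63; u=pol([0,0],1,b)
z=146.6
p=pol(C,off+66.9,b)
bot.servo_line([*p,z],v=20); bot.wait(0.2); f0=np.array(bot.get_contact_force())
hit=bot.servo_line([*p,z-18],v=30,threshold=3); print("mid",hit,bot.get_ee_pos()[2]-z,np.array(bot.get_contact_force())-f0)
if not hit:
    hit=bot.servo_line([*p,z-31],v=20,threshold=3); bot.wait(.2); print("seat",hit,bot.get_ee_pos()[2]-z,np.array(bot.get_contact_force())-f0,bot.get_wrist_torque(),bot.get_time_s())
E
```

```text
mid False -17.93982116220559 [0.18 0.06 1.21]
seat True -25.614150178214217 [ 1.07 -2.38 10.9 ] [-0.6  -0.41  0.03] 42.5583
```

It seated at -25.6 mm, as predicted. Releasing and retreating upward, then checking numerically.

```bash
python3 - <<'E'
from h import *
np.set_printoptions(precision=1,suppress=True)
e=bot.get_ee_pos()
bot.servo_line([e[0],e[1],e[2]+1.2],v=10)
bot.grip(0.5); bot.wait(0.5); print(bot.get_contact_force(),bot.get_finger_force())
bot.servo_line([e[0],e[1],e[2]+170],v=120); bot.wait(0.3)
b=114.2; C=np.array([571.4,-270.5])
W=Cam("wrist")
m=W.blobs((0,0,0),(180,255,255),(0,0,560,420)) and W
u=pol([0,0],1,b);v=pol([0,0],1,b+90)
# predicted hung plate top (tote x -55..-47, z 233) and drum, against red blobs
for nm,P in (("plate",[[*(C+u*r+v*s),233] for r in (60,68) for s in (-35,35)]),("drum",[[*(C+u*r+v*s),260] for r in (-55,55) for s in (-55,55)])): print(nm,W.proj(P).tolist())
for a,ce,k in W.blobs((0,140,60),(8,255,255),(0,0,560,420),minarea=80)[:4]:
    ys,xs=np.nonzero(k); print(a,ce,cv2.boxPoints(cv2.minAreaRect(np.c_[xs,ys].astype(np.float32))).round(0).tolist())
print(bot.get_time_s(),bot.get_ee_pos()); cv2.imwrite("pics/w11.png",W.im)
E
```

```text
[-0.   0.9  0.3] 0.0
plate [[325.97760740517805, 293.78786763368555], [239.38112727362846, 293.43014981596775], [326.36456026698613, 285.0580787121162], [238.9824272575728, 284.7212845685283]]
drum [[348.9355522287287, 433.8602419477811], [216.361295443749, 432.7196290311092], [357.63791687100445, 320.74685598765853], [207.48793445491842, 320.00004641198313]]
6065 [281.3 347.5] [[222.0, 319.0], [340.0, 319.0], [340.0, 377.0], [222.0, 377.0]]
4129 [283.1 261.2] [[240.0, 293.0], [241.0, 226.0], [326.0, 227.0], [325.0, 294.0]]
1315 [474.3 290.9] [[448.0, 316.0], [483.0, 255.0], [500.0, 265.0], [466.0, 326.0]]
534 [549.5  28.1] [[537.0, 12.0], [559.0, 12.0], [559.0, 42.0], [537.0, 42.0]]
45.7833 [ 518.4 -152.5  290.8]
```

The plate's outline matches the predicted hung pose to within 1 px (cols 240-326, top edge at row 294), and the drum is square to 114.2°. The arm is clear, so I'm handing in.

```bash
python3 - <<'E'
from bench import bot
bot.wait(0.5); print(bot.sign_off(), bot.get_time_s())
E
```

```text
the job is handed in; nothing more can be done
the job is handed in; nothing more can be done
```

I handed the job in at about 46 s of the 72 s allowed: the carousel is aligned with the pointer, the tote was set down on the boards and let go, and it now hangs on the empty hook in line with the pointer; the hand-in returned no verdict, so this rests on my last camera check.

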